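Clear the bore and fit the long arbor in the coil winder

TASK

Move the glue jar that stands in front of the coil winder's bore out of the way, and set it upright on the bench clear of the line of the bore. Then take the long arbor from the rack, push it tip first about halfway into the bore and let go of it there; grip it again by the knob at its back end and push it fully home, until the knob's shoulder sits against the headstock. Leave the short arbor in the rack and do not disturb anything else on the bench.

Things in the scene. Friction and masses are not known exactly. Their poses are not given: they have to be found in the camera images.
- long_arbor: the arbor to fit: aluminium rod, 16 mm diameter, with a round knob (30 mm diameter, 36 mm long, x = -36 to 0) at its back end; 180 mm from the knob's shoulder to the tip, whose last 10 mm taper to 8 mm. Origin on the axis at the shoulder, x axis towards the tip; it may have rolled about x. 0.13 to 0.27 kg, balances about 60 mm ahead of the shoulder.
- long_arbor_tip (a point): centre of the end of the long arbor's tip, 180 mm from the shoulder
- long_arbor_knob (a point): centre of the long arbor's knob, on its axis 18 mm behind the shoulder
- short_arbor: the short arbor, 135 mm from the shoulder to the tip, otherwise just like the long one, same axes; it stays in the rack
- rack: fixed plywood rack, base 170 x 160 x 12 mm, origin under its centre. Arbors lie level along its x, tips to +x, shoulders at x = -75 mm, axis 70 mm above the table, in slots at y = -40 and +40 mm (either arbor in either). Two cross walls 10 mm thick at x = -50 and +40 mm carry them (62 mm high, stubs to 72 mm beside each rod); between the walls the rods are free.
- headstock: fixed grey coil winder headstock, origin under its centre. Block 160 mm long (x), 70 mm wide, top 115 mm above the table, on a base 190 x 130 x 14 mm; a gear motor at its -y side is 66 mm high. A 20 mm bore runs right through the block along x, axis at y = 0, 85 mm above the table. Equipment stands on the bench beyond x = 0.76 m.
- bore_mouth (a point): centre of the bore's mouth in the block's front face (headstock x = -80 mm), 85 mm above the table; 4 mm chamfer; x axis points level into the bore. The bore is 160 mm deep and open behind: the seated arbor's tip stands out 20 mm at the back. A half-inserted arbor let go droops a few mm at the knob.
- screwdriver: screwdriver, 150 mm long, 26 mm high, lying on the table before the headstock, beyond the jar; a bystander. It lies along its x axis, origin under its middle
- spray_can: spray paint can, 66 mm diameter, 192 mm tall, standing beside the line of the bore; a bystander. Origin at the centre of its underside
- wire_reel: reel of copper wire lying flat, 64 mm diameter, 48 mm tall, standing beside the line of the bore; a bystander. Origin at the centre of its underside
- lantern_battery: square battery 67 x 67 mm, 98 mm tall (terminals to 110 mm), near the rack; a bystander. Origin at the centre of its underside
- glue_jar: the jar to move: round, 48 mm diameter with straight sides to 62 mm, slightly narrower above, cap 43 mm wide from 79 mm up, 95 mm tall in all, 0.2 kg, standing on the table in front of the bore's mouth, on the line of the bore. Origin at the centre of its underside
- brush_tin: tin of brushes, 80 mm diameter, brushes up to 200 mm high, beside the rack; a bystander. Origin at the centre of its underside
- solder_tin: flat round metal tin, 68 mm diameter, 50 mm tall, near the rack; a bystander. Origin at the centre of its underside

How it is judged:
By the outcome, as a careful person would: the job done as asked, in the order asked, and still so for the second after the job is handed in, with the robot touching nothing.
It also fails if it takes over 69 s, if anything falls off the work surface, if the arm or the gripper's body presses on something with over 40 N, if the wrist force passes 120 N, or if a joint passes its speed limit or range.

ROBOT

A 6-joint arm with a two-finger parallel gripper is mounted at the origin on the work surface. World frame = base frame: x ahead of the robot, y to its left, z up, the work surface at z = 0. Lengths are in m, angles in rad, forces in N, time in s.
With the tool pointing down it reaches from about 0.375 to 0.9 m from the base axis. Payload 3.1 kg.
Tool frame: the origin (TCP) lies at the centre of the arm's flange, where the gripper is bolted on; the fingertips stand 182 mm ahead of it and the grasp point (between the pads) lies 164 mm ahead of it; z points along the fingers, y is the line along which they close (so a half turn about z gives the same grasp; the last joint's range is limited). The gripper opens to 87 mm and grips with 3 to 60 N. Pads are 19 mm wide; open, the fingers measure 117 mm over their backs; the gripper's body (75 mm by 190 mm) begins 51 mm behind the grasp point.
Start: joints at [-1.423, 0.527, 1.433, -0, 1.181, -0.178], TCP at [0.201, -0.592, 0.405] pointing down, gripper open.
Joint ranges: [-3.08, 3.08], [-0.75, 2.2], [0.22, 2.44], [-1.43, 4.57], [0, 2.65], [-2.85, 2.85]. Speed limits (rad/s): [2.79, 2.79, 3.14, 3.14, 3.14, 3.14].

INTERFACE

Orientations are given as a unit quaternion [x, y, z, w].
In Python, from rig import * gives the robot as it stands.
- The arm moves only by the tool move_arm, never from a script. Its argument "commands" is a list that holds one entry, the list of rows, each a list of 6 numbers: the shift along the tool's x, y, z in units of 40 mm (1.0 is 40 mm), then the turn, a rotation vector about the tool's x, y, z in rad. A call has 1 to 12 rows; each row is the pose to reach, as a shift and turn from the pose commanded when the call began, along the tool's axes at that moment; what a row does not reach only later rows make up. A row lasts 1/8 s, in which the tool goes at most 62.5 mm and 10.7 degrees, less where a joint would pass 70% of its speed; a pose out of reach is approached as far as the arm can. A call with a gripper value outside its range is refused whole. "claw" is the closure, from -1 (fully open) to 1 (shut), so that 0 is half open, set as the call begins (left out, the last holds). The fingers move at their own pace and stop on an object; "squeeze" is the grip in N (left out, the last holds). Time passes only in rows, so rows that repeat a pose let the fingers close. It gives the time, the measured TCP pose, the force, the opening and the grip force at its end, in the units of the state.
- get_obs(): the state, without advancing time (a new reading comes with each control period).
- camera(name): name is "scene" or "top"; returns a dict with "pixels" (420x560x3 uint8, blue, green, red), "range_z" (420x560 float32, m along the optical axis (not along the pixel's ray), 0 where there is no reading), "camera_matrix" (3x3 intrinsics, pixels), "extrinsics" (4x4, takes a point from world to camera coordinates). Camera axes: x right, y up, looking along -z (the intrinsics and any distortion apply to the point x, -y, -z); pixel columns grow to the right and rows downward; lengths in m; the calibration is good to about 2 mm. A picture is of the moment at which its call begins.
- hand_in(): hands the job in; it is judged then, once.
The state is a dict: "time": time; "q": joint angles; "joint_velocities": joint speeds; "joint_torque": joint torques, N m; "position": TCP position; "tool_rot": TCP orientation; "ft_force": force on the tool from outside, world axes, zero at the start; "moment": the same for the moment, N m; "grip_width": finger opening in m; "grip_force": force on a finger pad.
Only numpy, scipy, OpenCV 4.12 (cv2) and the standard library are available. Lean on these libraries where they do the work, as an engineer would, in place of code of your own. Each camera call takes 0.05 s, during which the arm holds its last target. There are 200 camera calls.

## Working session

There is one attempt and no reset: what is moved stays moved. The work goes in short steps, Python scripts to look and compute and a tool call to move; the robot and the scene stay as the last step left them, time stands still between calls to the robot, and variables do not carry over. Pictures are saved under pics/ and viewed, at most 10 in all, crops included, and the job is handed in when it is done.

Besides the shell and the picture viewer there is one more tool, called after "Call:" as name(argument=value, ...), one argument or row to a line, values as JSON. move_arm: Moves the arm, as the interface text tells. Its arguments: {"type":"object","properties":{"commands":{"type":"array","items":{"type":"array","items":{"type":"array","items":{"type":"number"}}}},"claw":{"type":"number"},"squeeze":{"type":"number"}},"required":["commands"]}

```bash
ls; mkdir -p pics
python3 - <<'E'
from rig import *
import cv2,numpy as np
for n in("scene","top"):
    c=camera(n); cv2.imwrite(f"pics/{n}0.png",c["pixels"]); np.savez(f"{n}0.npz",**c)
    print(n,c["camera_matrix"].round(1).tolist(),c["extrinsics"].round(3).tolist(),[k for k in c])
print(get_obs())
E
```

```text
pics
scene [[407.7, 0.0, 279.8], [0.0, 407.7, 212.9], [0.0, 0.0, 1.0]] [[-0.466, 0.885, 0.001, 0.351], [-0.538, -0.285, 0.794, 0.19], [0.702, 0.369, 0.608, -1.551], [0.0, 0.0, 0.0, 1.0]] ['pixels', 'range_z', 'camera_matrix', 'extrinsics']
top [[444.2, 0.0, 284.3], [0.0, 444.2, 211.7], [0.0, 0.0, 1.0]] [[-0.001, -1.0, -0.021, -0.104], [0.993, -0.003, 0.115, -0.531], [-0.115, -0.02, 0.993, -1.061], [0.0, 0.0, 0.0, 1.0]] ['pixels', 'range_z', 'camera_matrix', 'extrinsics']
{'time': 0.1, 'q': array([-1.42252023e+00,  5.28385737e-01,  1.43378783e+00,  4.29663277e-06,
        1.18139205e+00, -1.78507442e-01]), 'joint_velocities': array([-0.00029249, -0.00353528, -0.00155523,  0.00110232, -0.00021488,
        0.00034905]), 'joint_torque': array([-8.69932792e-04, -4.40987134e+01, -1.77150983e+01,  6.35385001e-02,
        5.34022122e-02, -4.69226109e-05]), 'position': array([ 0.20060125, -0.59160373,  0.40385709]), 'tool_rot': array([ 9.86680888e-01,  1.62664845e-01,  1.68971979e-05, -9.86337650e-04]), 'ft_force': array([-0.91294906, -0.21502188,  0.0488363 ]), 'moment': array([ 0.01512178, -0.02137169,  0.00815531]), 'grip_force': 0.0, 'grip_width': 0.08727942196907627}
```

View pics/scene0.png

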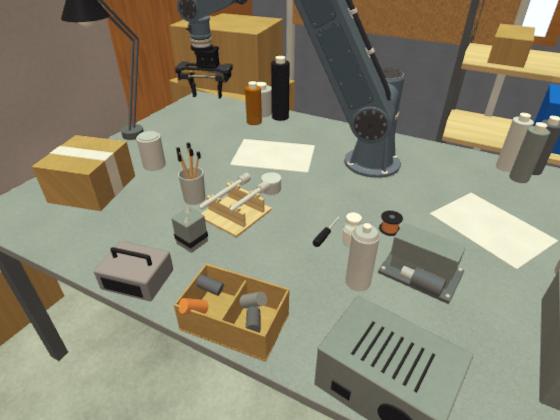

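View pics/top0.png

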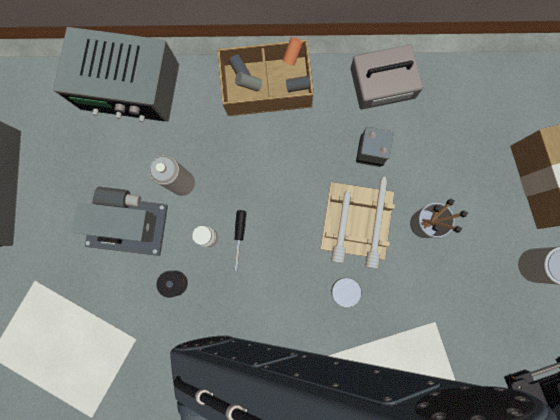

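The top view shows the long arbor in the right slot, with its knob at (373,258) and tip at (382,180). The short one is in the left slot. The headstock's bore faces right at about (145,225), with the jar at (204,236), the can at (165,170), the reel at (172,284) and the screwdriver at (240,235).

```bash
cat > h.py <<'E'
import numpy as np,cv2
from scipy.spatial.transform import Rotation as R
def cloud(c):
    K,E,d=c["camera_matrix"],c["extrinsics"],c["range_z"]
    v,u=np.mgrid[:420,:560]
    p=np.stack([(u-K[0,2])/K[0,0]*d,-(v-K[1,2])/K[1,1]*d,-d],-1)
    return (p-E[:3,3])@E[:3,:3]      # world
def ray(c,u,v,z):
    K,E=c["camera_matrix"],c["extrinsics"]
    r=np.array([(u-K[0,2])/K[0,0],-(v-K[1,2])/K[1,1],-1])@E[:3,:3]; o=-E[:3,3]@E[:3,:3]
    return o+r*(z-o[2])/r[2]
def proj(c,p):
    K,E=c["camera_matrix"],c["extrinsics"]; q=np.asarray(p)@E[:3,:3].T+E[:3,3]
    return K[0,0]*q[...,0]/-q[...,2]+K[0,2], K[1,1]*q[...,1]/q[...,2]+K[1,2]
E
python3 - <<'E'
from h import *
t=np.load("top0.npz");s=np.load("scene0.npz")
for c in(t,s):
    P=cloud(c); np.set_printoptions(precision=4,suppress=True)
    print("table z",np.median(P[200:330,:,2]))
P=cloud(t)
def blob(n,u0,u1,v0,v1,z0,z1):
    Q=P[v0:v1,u0:u1]; m=((Q[...,2]>z0)&(Q[...,2]<z1)).astype(np.uint8)
    k,l,st,_=cv2.connectedComponentsWithStats(m)
    i=1+np.argmax(st[1:,4]); q=Q[l==i]
    r=cv2.minAreaRect(q[:,:2].astype(np.float32)*1000)
    print(n,len(q),"rect",np.round(r[0],1),np.round(r[1],1),round(r[2],1),"z",np.median(q[:,2]),"mean",q[:,:2].mean(0))
    return q
blob("jar",185,225,215,260,.085,.11)
blob("can",145,185,150,190,.17,.2)
blob("reel",150,190,265,305,.04,.06)
blob("head",60,180,180,260,.108,.125)
blob("headbase",60,180,180,260,.008,.02)
blob("motor",90,145,180,212,.05,.075)
blob("solder",325,365,272,312,.04,.06)
blob("batt",355,400,125,170,.085,.12)
blob("brush",405,475,190,245,.05,.2)
blob("rackbase",315,400,175,265,.006,.02)
for n,u0,u1 in(("long",362,390),("short",328,356)):
    Q=P[175:272,u0:u1].reshape(-1,3); q=Q[(Q[:,2]>.0735)&(Q[:,2]<.1)]
    r=cv2.minAreaRect(q[:,:2].astype(np.float32)*1000)
    vx=cv2.fitLine(q[:,:2].astype(np.float32),cv2.DIST_HUBER,0,1e-4,1e-4).ravel()
    a=(q[:,:2]-vx[2:])@vx[:2]
    print(n,len(q),"line",vx,"ang",np.degrees(np.arctan2(vx[1],vx[0])),"ends",vx[2:]+a.min()*vx[:2],vx[2:]+a.max()*vx[:2],q[:,2].max(),a.max()-a.min())
print("depth row across head",[ (u,P[225,u].round(3).tolist()) for u in range(130,160,3)])
for n in("top","scene"):
    im=cv2.imread(f"pics/{n}0.png")
    a,b=(im[165:305,50:260],im[170:310,180:320]) if n=="top" else (im[190:300,300:480],im[160:240,160:300])
    cv2.imwrite(f"pics/{n}c.png",np.hstack([cv2.resize(x,(400,400*x.shape[0]//x.shape[1]))if 0 else cv2.resize(x,(400,300)) for x in(a,b)]))
E
```

```text
table z 0.0016258133675711418
table z 0.001319043994818486
jar 281 rect [469.7  84. ] [41.1 41.5] 89.2 z 0.0955883023017017 mean [0.4699 0.0838]
can 535 rect [608.3 154.4] [54.9 56.4] 45.9 z 0.17586490033811106 mean [0.6071 0.1537]
reel 576 rect [357.2 168.2] [61.3 64. ] 44.2 z 0.048994508235073286 mean [0.3571 0.168 ]
head 2170 rect [500.6 292.7] [161.9  70.1] 83.0 z 0.11587800234522433 mean [0.5003 0.2916]
headbase 1328 rect [500.6 292. ] [190.1 129.9] 83.1 z 0.014669988571998808 mean [0.4789 0.2597]
motor 691 rect [564.6 302.4] [105.7  44.1] 83.7 z 0.06182639721742315 mean [0.564  0.3065]
solder 661 rect [ 337.5 -250.5] [66.2 65.5] 88.8 z 0.05065803498324712 mean [ 0.3377 -0.2509]
batt 832 rect [ 685.7 -322.8] [67.4 67.8] 78.6 z 0.09888275518049536 mean [ 0.6838 -0.3217]
brush 953 rect [ 503.4 -452.5] [76.6 80.1] 1.0 z 0.10144502737818409 mean [ 0.5026 -0.4538]
rackbase 1219 rect [ 516.3 -266.1] [121.3 172.4] 80.2 z 0.012754014471047154 mean [ 0.5399 -0.2471]
long 672 line [ 0.986  -0.1668  0.4857 -0.321 ] ang -9.601105 ends [ 0.3963 -0.3059] [ 0.6075 -0.3416] 0.0896255908599532 0.2141250246980395
short 561 line [ 0.9865 -0.1635  0.4808 -0.2396] ang -9.409388 ends [ 0.4091 -0.2277] [ 0.5768 -0.2555] 0.09200362467779956 0.16999048794045593
depth row across head [(130, [0.491, 0.244, 0.116]), (133, [0.491, 0.236, 0.117]), (136, [0.491, 0.23, 0.115]), (139, [0.491, 0.223, 0.116]), (142, [0.491, 0.216, 0.117]), (145, [0.492, 0.213, 0.104]), (148, [0.495, 0.216, 0.075]), (151, [0.496, 0.213, 0.061]), (154, [0.499, 0.218, 0.023]), (157, [0.5, 0.214, 0.013])]
```

```bash
python3 -c "
import cv2,numpy as np
cv2.imwrite('pics/crops.png',np.vstack([cv2.imread('pics/topc.png'),cv2.imread('pics/scenec.png')]))"
```

```text
(no output)
```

View pics/crops.png

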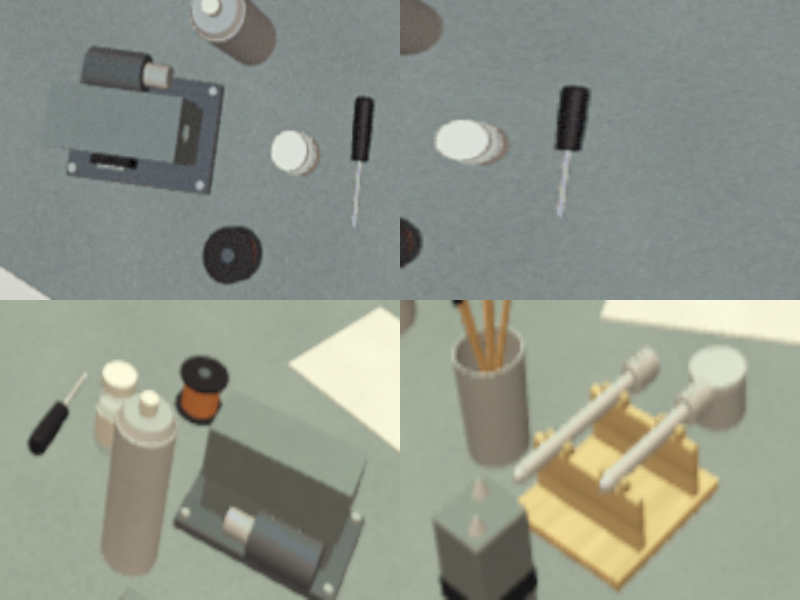

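The crops show the bore's dark mouth at top-image (147,227) and the jar on the line, with can and reel on either side. Both arbors lie in the rack and the brush tin stands close to the long one. I'll lean the gripper to clear the tall bystanders.

```bash
cat >> h.py <<'E'
def pose(g,yaw,t=0,p=0):
    """grasp point g, tool x heading yaw deg, lean t deg (z towards right); p raises x"""
    a=np.radians(yaw); x=np.array([np.cos(a),np.sin(a),0]); up=np.array([0,0,1.]); r=np.cross(x,up)
    M=R.from_matrix(np.stack([x,r,-up],1))*R.from_euler('xy',[-t,p],degrees=True)
    return np.asarray(g)-0.164*M.as_matrix()[:,2],M
def state():
    from rig import get_obs
    o=get_obs(); M=R.from_quat(o["tool_rot"]); return o,o["position"],M,o["position"]+.164*M.as_matrix()[:,2]
def to(*targets):
    o,p,M,g=state(); print("t",round(o["time"],2),"grasp",g.round(4),"w",round(o["grip_width"],4),"F",o["ft_force"].round(1),"q",o["q"].round(2))
    for a in targets:
        P,N=pose(*a); print(a,"->",(M.inv().apply(P-p)/.04).round(3),(M.inv()*N).as_rotvec().round(3))
E
python3 - <<'E'
from h import *
np.set_printoptions(precision=4,suppress=True)
t=np.load("top0.npz");P=cloud(t)
Q=P[185:250,400:480].reshape(-1,3); q=Q[(Q[:,2]>.11)&(Q[:,2]<.25)]
print("brush bbox",q.min(0),q.max(0)); 
Q=P[205:275,225:255].reshape(-1,3); q=Q[(Q[:,2]>.01)&(Q[:,2]<.04)]; print("screw",q.min(0),q.max(0))
to(((.47,.084,.24),45),((.47,.084,.052),45))
E
```

```text
brush bbox [ 0.4696 -0.4908  0.11  ] [ 0.5418 -0.4183  0.2047]
screw [ 0.3885 -0.0093  0.0105] [0.5364 0.0198 0.0315]
t 0.1 grasp [ 0.2006 -0.5913  0.2399] w 0.0873 F [-0.9 -0.2  0. ] q [-1.42  0.53  1.43  0.    1.18 -0.18]
((0.47, 0.084, 0.24), 45) -> [ 11.8   -13.834   0.027] [-0.002 -0.001 -0.459]
((0.47, 0.084, 0.052), 45) -> [ 11.799 -13.825   4.727] [-0.002 -0.001 -0.459]
```

Call:
move_arm(
  commands=[
    [[11.8, -13.83, 0, 0, 0, -0.459], [11.8, -13.83, 0, 0, 0, -0.459], [11.8, -13.83, 0, 0, 0, -0.459], [11.8, -13.83, 0, 0, 0, -0.459], [11.8, -13.83, 0, 0, 0, -0.459], [11.8, -13.83, 0, 0, 0, -0.459], [11.8, -13.83, 0, 0, 0, -0.459], [11.8, -13.83, 0, 0, 0, -0.459], [11.8, -13.83, 0, 0, 0, -0.459], [11.8, -13.83, 0, 0, 0, -0.459], [11.8, -13.83, 0, 0, 0, -0.459], [11.8, -13.83, 0, 0, 0, -0.459]],
  ],
  claw=-0.5,
  squeeze=15,
)

```text
time: 1.6
position: [0.4705, 0.0862, 0.4046]
tool_rot: [0.923, 0.384, 0.0, -0.0]
ft_force: [-0.9, -0.5, -0.2]
grip_width: 0.0656
grip_force: 0.0
```

Run:
```python
from h import *
to(((.47,.084,.24),45),((.47,.084,.052),45))
```

```text
t 1.6 grasp [0.4705 0.0863 0.2406] w 0.0656 F [-0.9 -0.5 -0.2] q [-0.05  0.33  1.79  0.    1.02  0.73]
((0.47, 0.084, 0.24), 45) -> [-0.048  0.031  0.015] [-0.    -0.     0.003]
((0.47, 0.084, 0.052), 45) -> [-0.049  0.031  4.715] [-0.    -0.     0.003]
```

Call:
move_arm(
  commands=[
    [[-0.05, 0.03, 1, 0, 0, 0], [-0.05, 0.03, 2, 0, 0, 0], [-0.05, 0.03, 3, 0, 0, 0], [-0.05, 0.03, 3.8, 0, 0, 0], [-0.05, 0.03, 4.4, 0, 0, 0], [-0.05, 0.03, 4.7, 0, 0, 0], [-0.05, 0.03, 4.7, 0, 0, 0]],
  ],
)

```text
time: 2.48
position: [0.4694, 0.0813, 0.2162]
tool_rot: [0.924, 0.383, -0.001, -0.0]
ft_force: [-0.0, 0.3, 0.2]
grip_width: 0.0652
grip_force: 0.0
```

Call:
move_arm(
  commands=[
    [[0, 0, 0, 0, 0, 0], [0, 0, 0, 0, 0, 0], [0, 0, 0, 0, 0, 0], [0, 0, 0, 0, 0, 0], [0, 0, 0, 0, 0, 0], [0, 0, 0, 0, 0, 0]],
  ],
  claw=1,
  squeeze=15,
)

```text
time: 3.22
position: [0.4695, 0.0814, 0.2175]
tool_rot: [0.924, 0.383, 0.0, 0.0]
ft_force: [-0.2, 0.9, 6.9]
grip_width: 0.0478
grip_force: 15.0
```

Run:
```python
from h import *
to(((.47,.084,.11),45),((.62,-.03,.11),45),((.62,-.03,.053),45),((.62,-.03,.25),45))
```

```text
t 3.23 grasp [0.4697 0.0814 0.0535] w 0.0478 F [-0.2  0.9  6.9] q [-0.06  0.67  1.94  0.    0.53  0.72]
((0.47, 0.084, 0.11), 45) -> [ 0.055 -0.037 -1.412] [ 0.001 -0.001  0.   ]
((0.62, -0.03, 0.11), 45) -> [ 0.69   4.63  -1.408] [ 0.001 -0.001  0.   ]
((0.62, -0.03, 0.053), 45) -> [0.689 4.629 0.017] [ 0.001 -0.001  0.   ]
((0.62, -0.03, 0.25), 45) -> [ 0.692  4.633 -4.908] [ 0.001 -0.001  0.   ]
```

Call:
move_arm(
  commands=[
    [[0, 0, -0.6, 0, 0, 0], [0, 0, -1.2, 0, 0, 0], [0.1, 0.6, -1.4, 0, 0, 0], [0.25, 1.6, -1.4, 0, 0, 0], [0.4, 2.7, -1.4, 0, 0, 0], [0.55, 3.7, -1.4, 0, 0, 0], [0.65, 4.4, -1.4, 0, 0, 0], [0.69, 4.63, -1.4, 0, 0, 0], [0.69, 4.63, -1.2, 0, 0, 0], [0.69, 4.63, -0.7, 0, 0, 0], [0.69, 4.63, -0.3, 0, 0, 0], [0.69, 4.63, -0.15, 0, 0, 0]],
  ],
)

```text
time: 4.72
position: [0.6188, -0.0293, 0.2211]
tool_rot: [0.924, 0.383, -0.002, -0.001]
ft_force: [0.3, -0.5, -2.5]
grip_width: 0.0473
grip_force: 15.0
```

Run:
```python
from h import *
to(((.62,-.03,.054),45))
```

```text
t 4.72 grasp [ 0.6182 -0.0291  0.0571] w 0.0473 F [ 0.3 -0.5 -2.5] q [-0.23  0.76  1.57  0.    0.81  0.56]
((0.62, -0.03, 0.054), 45) -> [0.008 0.034 0.078] [-0.003  0.002  0.001]
```

Call:
move_arm(
  commands=[
    [[0, 0, 0.05, 0, 0, 0], [0, 0, 0.1, 0, 0, 0], [0, 0, 0.12, 0, 0, 0], [0, 0, 0.12, 0, 0, 0]],
  ],
)

```text
time: 5.22
position: [0.6201, -0.0301, 0.2183]
tool_rot: [0.924, 0.383, 0.0, 0.0]
ft_force: [-0.4, 0.3, -1.2]
grip_width: 0.0475
grip_force: 15.0
```

Call:
move_arm(
  commands=[
    [[0, 0, 0.02, 0, 0, 0], [0, 0, 0.02, 0, 0, 0]],
  ],
)

```text
time: 5.48
position: [0.6202, -0.0302, 0.2176]
tool_rot: [0.924, 0.383, 0.0, 0.0]
ft_force: [0.3, -0.1, 0.8]
grip_width: 0.0476
grip_force: 15.0
```

Call:
move_arm(
  commands=[
    [[0, 0, 0, 0, 0, 0], [0, 0, 0, 0, 0, 0], [0, 0, -0.1, 0, 0, 0], [0, 0, -0.6, 0, 0, 0], [0, 0, -1.6, 0, 0, 0], [0, 0, -3, 0, 0, 0], [0, 0, -4.5, 0, 0, 0], [0, 0, -5.5, 0, 0, 0], [0, 0, -5.5, 0, 0, 0]],
  ],
  claw=-0.5,
)

```text
time: 6.6
position: [0.6206, -0.0301, 0.4433]
tool_rot: [0.924, 0.383, 0.005, 0.003]
ft_force: [-0.4, 0.9, -0.4]
grip_width: 0.0656
grip_force: 0.0
```

Run:
```python
from h import *
from rig import *
np.set_printoptions(precision=4,suppress=True)
t=camera("top"); cv2.imwrite("pics/top1.png",t["pixels"]); P=cloud(t)
q=P[(P[...,2]>.085)&(P[...,2]<.105)&(abs(P[...,0]-.62)<.04)&(abs(P[...,1]+.03)<.04)]
print("jar",len(q),q.mean(0) if len(q) else 0)
a=np.radians(-9.5);d=np.array([np.cos(a),np.sin(a)])
# arbor line and shoulder from first picture
P=cloud(np.load("top0.npz"))
for n,u0,u1 in(("long",362,390),("short",328,356)):
    Q=P[175:272,u0:u1].reshape(-1,3); k=Q[(Q[:,2]>.079)&(Q[:,2]<.1)&(Q[:,0]<.47)]; r=Q[(Q[:,2]>.0735)&(Q[:,2]<.0795)&(Q[:,0]>.46)]
    f=cv2.fitLine(r[:,:2].astype(np.float32),cv2.DIST_HUBER,0,1e-4,1e-4).ravel()
    kk=k[:,:2]@d; print(n,"knob along",kk.min(),kk.max(),"rod",f,np.degrees(np.arctan2(f[1],f[0])),"rod along",(r[:,:2]@d).min(),(r[:,:2]@d).max(),"rodtop",np.percentile(r[:,2],90),"lat knob",(k[:,:2]@[-d[1],d[0]]).mean(),"lat rod",f[2:]@[-d[1],d[0]])
to(((.486,-.321,.24),-9.6,20))
```

```text
jar 254 [ 0.6203 -0.0298  0.0955]
long knob along 0.441375641410996 0.5157346254995371 rod [ 0.9853 -0.1711  0.5342 -0.3285] -9.852229 rod along 0.5048655908172512 0.6555018580022685 rodtop 0.07890225416869918 lat knob -0.23670689589027122 lat rod -0.23582759260163608
short knob along 0.4410337558617575 0.5003430502257472 rod [ 0.9868 -0.1622  0.5155 -0.2454] -9.334206 rod along 0.49265994450594525 0.6110368049089543 rodtop 0.07902115763523665 lat knob -0.15743706178975447 lat rod -0.15697298663572495
t 6.65 grasp [ 0.6208 -0.0302  0.2764] w 0.0654 F [-0.3  0.2 -1. ] q [-0.23  0.48  1.41  0.    1.25  0.56]
((0.486, -0.321, 0.24), -9.6, 20) -> [-6.373  1.956  1.148] [-0.319 -0.171  0.943]
```

The jar stands upright at (0.62, -0.03). Now I'll go above the long arbor.

Run:
```python
from h import *
to(((.4922,-.3217,.24),-9.6,20))
```

```text
t 6.65 grasp [ 0.6208 -0.0302  0.2764] w 0.0654 F [-0.3  0.2 -1. ] q [-0.23  0.48  1.41  0.    1.25  0.56]
((0.4922, -0.3217, 0.24), -9.6, 20) -> [-6.276  2.078  1.149] [-0.319 -0.171  0.943]
```

Call:
move_arm(
  commands=[
    [[-6.276, 2.078, 1.149, -0.319, -0.171, 0.943], [-6.276, 2.078, 1.149, -0.319, -0.171, 0.943], [-6.276, 2.078, 1.149, -0.319, -0.171, 0.943], [-6.276, 2.078, 1.149, -0.319, -0.171, 0.943], [-6.276, 2.078, 1.149, -0.319, -0.171, 0.943], [-6.276, 2.078, 1.149, -0.319, -0.171, 0.943], [-6.276, 2.078, 1.149, -0.319, -0.171, 0.943], [-6.276, 2.078, 1.149, -0.319, -0.171, 0.943], [-6.276, 2.078, 1.149, -0.319, -0.171, 0.943]],
  ],
  claw=-0.4,
)

```text
time: 7.78
position: [0.5015, -0.266, 0.391]
tool_rot: [0.982, -0.082, -0.017, 0.172]
ft_force: [0.3, 0.0, -0.5]
grip_width: 0.061
grip_force: 0.0
```

Run:
```python
from h import *
to(((.4922,-.3217,.12),-9.6,20),((.4922,-.3217,.07),-9.6,20))
```

```text
t 7.78 grasp [ 0.4913 -0.321   0.2369] w 0.061 F [ 0.3  0.  -0.5] q [-0.62  0.46  1.63 -0.39  0.94  1.34]
((0.4922, -0.3217, 0.12), -9.6, 20) -> [ 0.02  -0.988  2.751] [-0.001  0.005  0.003]
((0.4922, -0.3217, 0.07), -9.6, 20) -> [ 0.028 -1.414  3.926] [-0.001  0.005  0.003]
```

Call:
move_arm(
  commands=[
    [[0, -0.35, 0.95, 0, 0.005, 0.003], [0.01, -0.7, 1.95, 0, 0.005, 0.003], [0.02, -1.0, 2.75, 0, 0.005, 0.003], [0.02, -1.2, 3.4, 0, 0.005, 0.003], [0.03, -1.35, 3.75, 0, 0.005, 0.003], [0.03, -1.41, 3.92, 0, 0.005, 0.003], [0.03, -1.41, 3.92, 0, 0.005, 0.003], [0.03, -1.41, 3.92, 0, 0.005, 0.003]],
  ],
)

```text
time: 8.78
position: [0.502, -0.2672, 0.2255]
tool_rot: [0.981, -0.083, -0.014, 0.173]
ft_force: [-0.8, 0.1, -0.6]
grip_width: 0.061
grip_force: 0.0
```

Run:
```python
from h import *
from rig import camera
to(((.4922,-.3217,.07),-9.6,20))
c=camera("scene"); cv2.imwrite("pics/s2.png",cv2.resize(c["pixels"][110:260,150:350],(800,600)))
```

```text
t 8.78 grasp [ 0.4929 -0.3226  0.0715] w 0.061 F [-0.8  0.1 -0.6] q [-0.62  0.72  1.74 -0.57  0.6   1.59]
((0.4922, -0.3217, 0.07), -9.6, 20) -> [-0.015 -0.029  0.028] [ 0.    -0.002 -0.002]
```

View pics/s2.png

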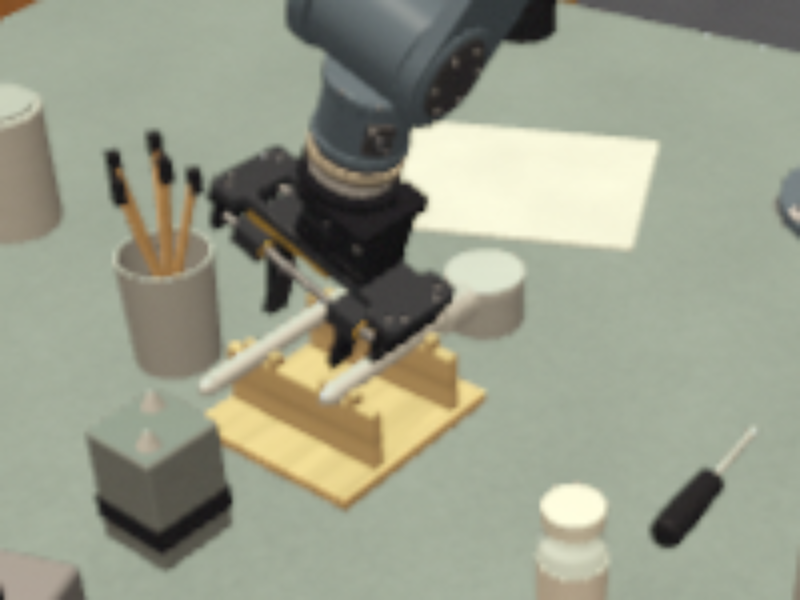

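The gripper leans clear of the brush tin at view (165,290) and straddles the long rod at (300,330). The other finger stands between the rods. Closing.

Call:
move_arm(
  commands=[
    [[-0.01, -0.03, 0.02, 0, 0, 0], [-0.01, -0.03, 0.02, 0, 0, 0], [-0.01, -0.03, 0.02, 0, 0, 0], [-0.01, -0.03, 0.02, 0, 0, 0], [-0.01, -0.03, 0.02, 0, 0, 0], [-0.01, -0.03, 0.02, 0, 0, 0], [-0.01, -0.03, 0.02, 0, 0, 0], [-0.01, -0.03, 0.02, 0, 0, 0]],
  ],
  claw=1,
  squeeze=35,
)

```text
time: 9.82
position: [0.5014, -0.2667, 0.2238]
tool_rot: [0.981, -0.083, -0.014, 0.173]
ft_force: [-1.9, -5.0, 2.6]
grip_width: 0.0154
grip_force: 35.0
```

Run:
```python
from h import *
to(((.4922,-.3217,.07),-9.6,20),((.4922,-.3217,.10),-9.6,20),((.4922,-.3217,.30),-9.6,20))
```

```text
t 9.82 grasp [ 0.4921 -0.3221  0.0697] w 0.0154 F [-1.9 -5.   2.6] q [-0.62  0.72  1.74 -0.58  0.6   1.59]
((0.4922, -0.3217, 0.07), -9.6, 20) -> [ 0.002 -0.005 -0.01 ] [ 0.001 -0.    -0.002]
((0.4922, -0.3217, 0.1), -9.6, 20) -> [ 0.002  0.252 -0.715] [ 0.001 -0.    -0.002]
((0.4922, -0.3217, 0.3), -9.6, 20) -> [ 0.006  1.965 -5.413] [ 0.001 -0.    -0.002]
```

Call:
move_arm(
  commands=[
    [[0, 0.1, -0.25, 0, 0, 0], [0, 0.25, -0.72, 0, 0, 0], [0, 0.5, -1.4, 0, 0, 0], [0, 1, -2.7, 0, 0, 0], [0, 1.5, -4.1, 0, 0, 0], [0, 1.97, -5.4, 0, 0, 0], [0, 1.97, -5.4, 0, 0, 0]],
  ],
)

```text
time: 10.7
position: [0.502, -0.266, 0.4596]
tool_rot: [0.981, -0.084, -0.009, 0.175]
ft_force: [-0.2, -0.3, -2.4]
grip_width: 0.0149
grip_force: 35.0
```

Run:
```python
from h import *
to(((.4715,.0565,.28),83,20))
```

```text
t 10.7 grasp [ 0.4944 -0.3222  0.3057] w 0.0149 F [-0.2 -0.3 -2.4] q [-0.62  0.38  1.55 -0.36  1.07  1.28]
((0.4715, 0.0565, 0.28), 83, 20) -> [-3.508 -7.484 -2.123] [ 0.013  0.547 -1.521]
```

Call:
move_arm(
  commands=[
    [[-0.35, -0.75, -0.2, 0, 0.055, -0.152], [-0.7, -1.5, -0.42, 0.003, 0.11, -0.304], [-1.05, -2.25, -0.64, 0.004, 0.164, -0.456], [-1.4, -3.0, -0.85, 0.005, 0.219, -0.608], [-1.75, -3.74, -1.06, 0.006, 0.273, -0.76], [-2.1, -4.5, -1.27, 0.008, 0.328, -0.913], [-2.46, -5.24, -1.49, 0.009, 0.383, -1.065], [-2.8, -6.0, -1.7, 0.01, 0.438, -1.217], [-3.16, -6.74, -1.91, 0.012, 0.492, -1.369], [-3.4, -7.25, -2.06, 0.013, 0.53, -1.475], [-3.508, -7.484, -2.123, 0.013, 0.547, -1.521], [-3.508, -7.484, -2.123, 0.013, 0.547, -1.521]],
  ],
)

```text
time: 12.2
position: [0.4137, 0.0641, 0.4299]
tool_rot: [0.739, 0.653, 0.112, 0.122]
ft_force: [0.2, -0.2, -1.7]
grip_width: 0.0153
grip_force: 35.0
```

Run:
```python
from h import *
to(((.4715,.0565,.28),83,20),((.4715,.0565,.12),83,20),((.4715,.0565,.09),83,20))
```

```text
t 12.2 grasp [0.4671 0.0584 0.2749] w 0.0153 F [ 0.2 -0.2 -1.7] q [-0.12  0.16  1.98  0.01  0.66  0.  ]
((0.4715, 0.0565, 0.28), 83, 20) -> [-0.012  0.088 -0.082] [-0.016 -0.005 -0.002]
((0.4715, 0.0565, 0.12), 83, 20) -> [-0.035 -1.222  3.697] [-0.016 -0.005 -0.002]
((0.4715, 0.0565, 0.09), 83, 20) -> [-0.039 -1.467  4.406] [-0.016 -0.005 -0.002]
```

Down to bore height (slightly above), then look.

Call:
move_arm(
  commands=[
    [[0, -0.2, 0.7, -0.016, -0.005, 0], [-0.02, -0.6, 1.9, -0.016, -0.005, 0], [-0.03, -1, 3, -0.016, -0.005, 0], [-0.03, -1.3, 3.9, -0.016, -0.005, 0], [-0.04, -1.467, 4.4, -0.016, -0.005, 0], [-0.04, -1.467, 4.4, -0.016, -0.005, 0], [-0.04, -1.467, 4.4, -0.016, -0.005, 0]],
  ],
)

```text
time: 13.08
position: [0.4183, 0.062, 0.2458]
tool_rot: [0.739, 0.651, 0.117, 0.132]
ft_force: [0.5, -0.4, -1.2]
grip_width: 0.0148
grip_force: 35.0
```

Run:
```python
from h import *
from rig import camera
np.set_printoptions(precision=4,suppress=True)
to(((.4715,.0565,.085),83,20))
c=camera("top");s=camera("scene"); np.savez("t3.npz",**c);np.savez("s3.npz",**s)
cv2.imwrite("pics/c3.png",np.vstack([cv2.resize(c["pixels"][185:275,120:260],(466,300)),cv2.resize(s["pixels"][180:270,310:450],(466,300))]))
# head top edges refined, in frame of bore
for nm,k in(("top",c),("scene",s)):
    P=cloud(k); m=(P[...,2]>.105)&(P[...,2]<.125)&(abs(P[...,0]-.5)<.12)&(abs(P[...,1]-.29)<.12)
    q=P[m]; r=cv2.minAreaRect(q[:,:2].astype(np.float32)*1000); print(nm,"head",r,np.median(q[:,2]))
    d=np.array([np.cos(np.radians(83)),np.sin(np.radians(83)),0]);n=np.array([d[1],-d[0],0]);M=np.array([.4908,.2133,0])
    S=(P-M)@d;L=(P-M)@n
    for a,b in((-.045,-.10),(-.0,-.0),(-.06,-.05),(-.09,-.07),(-.2,-.18),(-.3,-.22)):
        pass
    for s0 in np.arange(-.30,-.03,.02):
        w=(S>s0)&(S<s0+.02)&(abs(L)<.025)&(P[...,2]>.05)&(P[...,2]<.12)
        if w.sum()>3: q=P[w]; print(round(s0,2),w.sum(),"L",L[w].mean().round(4),(L[w].max()-L[w].min()).round(3),"ztop",np.percentile(q[:,2],95).round(4))
```

```text
t 13.07 grasp [0.4748 0.0549 0.092 ] w 0.0148 F [ 0.5 -0.4 -1.2] q [-0.12  0.58  2.17 -0.06  0.04  0.07]
((0.4715, 0.0565, 0.085), 83, 20) -> [ 0.026 -0.12   0.134] [ 0.005  0.001 -0.004]
top head ((500.69964599609375, 292.9508056640625), (163.54458618164062, 70.14007568359375), 83.06810760498047) 0.1158171024892425
-0.26 97 L 0.0034 0.029 ztop 0.1081
-0.24 116 L 0.0028 0.03 ztop 0.1087
-0.22 57 L 0.0034 0.016 ztop 0.1022
-0.2 37 L 0.0035 0.016 ztop 0.1027
-0.12 11 L 0.0029 0.014 ztop 0.1042
-0.1 62 L 0.003 0.016 ztop 0.1035
-0.08 58 L 0.0031 0.015 ztop 0.1039
-0.06 48 L 0.0031 0.016 ztop 0.1023
scene head ((547.5097045898438, 280.1304931640625), (165.03179931640625, 177.61572265625), 79.50337982177734) 0.115247827469832
-0.26 60 L 0.0125 0.024 ztop 0.1076
-0.24 79 L 0.0111 0.026 ztop 0.1075
-0.22 35 L 0.008 0.016 ztop 0.1017
-0.2 38 L 0.0081 0.014 ztop 0.1019
-0.18 61 L 0.0179 0.02 ztop 0.1175
-0.16 113 L 0.0049 0.049 ztop 0.1182
-0.14 39 L 0.0082 0.015 ztop 0.1016
-0.12 41 L 0.008 0.016 ztop 0.1022
-0.1 15 L 0.0044 0.013 ztop 0.1043
-0.08 19 L 0.0041 0.012 ztop 0.1026
-0.06 33 L 0.0066 0.014 ztop 0.1019
```

View pics/c3.png

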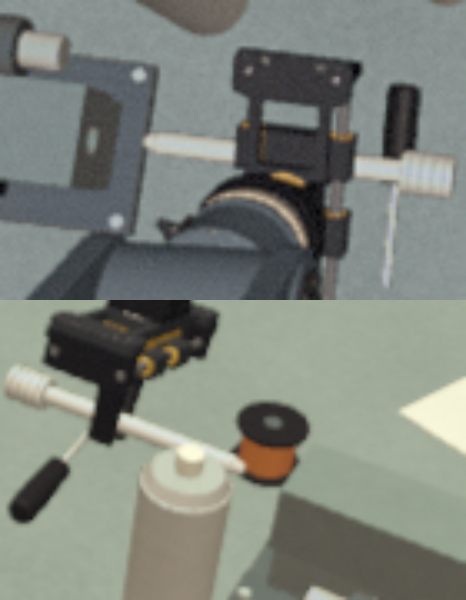

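The long arbor hangs level and parallel to the bore, about 3 mm to its right, with its tip at view (150,143) 40 mm short of the mouth. Joint 5 is near its limit, so I'll lean only 15°.

```bash
cat >> h.py <<'E'
def bore(s,z=.085,L=0.):
    d=np.array([np.cos(np.radians(83)),np.sin(np.radians(83)),0]);n=np.array([d[1],-d[0],0])
    return np.array([.4908,.2133,0])+s*d+L*n+[0,0,z]
def inbore():
    g=state()[3]-[.4908,.2133,0]; d=bore(1,0)-bore(0,0); n=bore(0,0,1)-bore(0,0); print("s %.4f L %.4f z %.4f"%(g@d,g@n,g[2]), "euler", pose((0,0,0),83)[1].inv()*state()[2]and (pose((0,0,0),83)[1].inv()*state()[2]).as_euler('xyz',degrees=True).round(2))
E
python3 - <<'E'
from h import *
inbore(); to((bore(-.159),83,15),(bore(-.12),83,15))
E
```

```text
s -0.1590 L 0.0037 z 0.0926 euler [-20.39   0.03   0.2 ]
t 13.18 grasp [0.4751 0.055  0.0926] w 0.0148 F [-0.8 -0.1 -2. ] q [-0.12  0.58  2.17 -0.06  0.04  0.07]
(array([0.47142277, 0.05548516, 0.085     ]), 83, 15) -> [-0.001  0.232  0.165] [ 0.094  0.001 -0.003]
(array([0.47617568, 0.09419446, 0.085     ]), 83, 15) -> [0.974 0.229 0.164] [ 0.094  0.001 -0.003]
```

Call:
move_arm(
  commands=[
    [[0, 0.12, 0.08, 0.05, 0, -0.003], [0, 0.23, 0.165, 0.094, 0, -0.003], [0, 0.23, 0.165, 0.094, 0, -0.003], [0, 0.23, 0.165, 0.094, 0, -0.003], [0, 0.23, 0.165, 0.094, 0, -0.003]],
  ],
)

```text
time: 13.8
position: [0.4284, 0.0609, 0.2426]
tool_rot: [0.743, 0.657, 0.086, 0.097]
ft_force: [0.2, 0.6, -2.2]
grip_width: 0.0152
grip_force: 35.0
```

Run:
```python
from h import *
inbore(); to((bore(-.159),83,15))
```

```text
s -0.1589 L -0.0012 z 0.0841 euler [-1.488e+01 -3.000e-02  1.000e-02]
t 13.8 grasp [0.4702 0.0557 0.0841] w 0.0152 F [ 0.2  0.6 -2.2] q [-0.12  0.58  2.12 -0.01  0.18  0.01]
(array([0.47142277, 0.05548516, 0.085     ]), 83, 15) -> [-0.003  0.027 -0.014] [-0.002  0.001 -0.   ]
```

Call:
move_arm(
  commands=[
    [[0, 0.027, -0.02, 0, 0, 0], [0, 0.027, -0.02, 0, 0, 0], [0, 0.027, -0.02, 0, 0, 0]],
  ],
)

```text
time: 14.18
position: [0.4296, 0.0607, 0.2434]
tool_rot: [0.743, 0.657, 0.086, 0.097]
ft_force: [-0.5, 0.9, -1.7]
grip_width: 0.0148
grip_force: 35.0
```

```bash
cat > chk.py <<'E'
from h import *
from rig import camera
inbore(); c=camera("top"); P=cloud(c); d=bore(1,0)-bore(0,0);n=bore(0,0,1)-bore(0,0)
S=(P-bore(0,0))@d;L=(P-bore(0,0))@n;Z=P[...,2]
for a in np.arange(-.28,-.0,.02):
    w=(S>a)&(S<a+.02)&(abs(L)<.022)&(Z>.06)&(Z<.112)
    if w.sum()>8: print("%.2f n%d L %.4f w %.3f z90 %.4f"%(a,w.sum(),(L[w].max()+L[w].min())/2,np.ptp(L[w]),np.percentile(Z[w],90)))
for a in np.arange(.01,.16,.03):
    w=(S>a)&(S<a+.03)&(abs(L)<.05)&(Z>.108)&(Z<.122)
    if w.sum()>8: print("head %.2f L %.4f w %.3f"%(a,(np.percentile(L[w],98)+np.percentile(L[w],2))/2,np.ptp(L[w])))
w=(abs(L)<.03)&(Z>.06)&(Z<.112)&(S<-.005); print("S range",S[w].min(),S[w].max())
E
python3 chk.py
```

```text
s -0.1590 L -0.0001 z 0.0849 euler [-14.86  -0.03   0.02]
-0.26 n98 L 0.0004 w 0.030 z90 0.1000
-0.24 n111 L 0.0003 w 0.029 z90 0.1006
-0.22 n57 L 0.0014 w 0.018 z90 0.0957
-0.20 n44 L 0.0002 w 0.016 z90 0.0951
-0.10 n56 L -0.0003 w 0.016 z90 0.0952
-0.08 n61 L -0.0005 w 0.016 z90 0.0958
-0.06 n48 L -0.0004 w 0.015 z90 0.0956
-0.02 n39 L -0.0005 w 0.040 z90 0.1058
0.00 n105 L -0.0000 w 0.044 z90 0.1079
head 0.01 L 0.0001 w 0.070
head 0.04 L 0.0002 w 0.070
head 0.07 L -0.0001 w 0.070
head 0.10 L 0.0002 w 0.070
head 0.13 L -0.0001 w 0.070
S range -0.9402808902863923 -0.04002764151080861
```

Call:
move_arm(
  commands=[
    [[0.3, 0, 0, 0, 0, 0], [0.6, 0, 0, 0, 0, 0], [0.9, 0, 0, 0, 0, 0], [1.1, 0, 0, 0, 0, 0], [1.3, 0, 0, 0, 0, 0], [1.5, 0, 0, 0, 0, 0], [1.7, 0, 0, 0, 0, 0], [1.7, 0, 0, 0, 0, 0]],
  ],
)

```text
time: 15.22
position: [0.438, 0.1287, 0.2434]
tool_rot: [0.742, 0.657, 0.086, 0.097]
ft_force: [0.1, -0.3, -1.8]
grip_width: 0.015
grip_force: 35.0
```

Run:
```python
from h import *
inbore(); to((bore(-.023),83,15))
```

```text
s -0.0904 L 0.0000 z 0.0849 euler [-14.88  -0.02  -0.04]
t 15.22 grasp [0.4798 0.1236 0.0849] w 0.015 F [ 0.1 -0.3 -1.8] q [ 0.05  0.59  2.06 -0.19  0.24  0.35]
(array([0.48799701, 0.19047144, 0.085     ]), 83, 15) -> [ 1.684 -0.007 -0.003] [-0.002  0.     0.001]
```

Call:
move_arm(
  commands=[
    [[0.25, 0, 0, 0, 0, 0], [0.5, 0, 0, 0, 0, 0], [0.75, 0, 0, 0, 0, 0], [1.0, 0, 0, 0, 0, 0], [1.2, 0, 0, 0, 0, 0], [1.4, 0, 0, 0, 0, 0], [1.55, 0, 0, 0, 0, 0], [1.68, 0, 0, 0, 0, 0], [1.68, 0, 0, 0, 0, 0], [1.68, 0, 0, 0, 0, 0]],
  ],
)

```text
time: 16.48
position: [0.4461, 0.1948, 0.2433]
tool_rot: [0.743, 0.657, 0.085, 0.097]
ft_force: [-0.2, -0.5, -2.7]
grip_width: 0.0149
grip_force: 35.0
```

```bash
python3 chk.py
python3 - <<'E'
from h import *
from rig import camera
to((bore(-.023),83,15))
c=camera("top");s=camera("scene")
cv2.imwrite("pics/c4.png",np.vstack([cv2.resize(c["pixels"][150:270,80:260],(450,300)),cv2.resize(s["pixels"][160:280,300:480],(450,300))]))
E
```

```text
s -0.0239 L -0.0001 z 0.0848 euler [-14.85  -0.04   0.03]
-0.14 n19 L -0.0007 w 0.025 z90 0.0982
-0.12 n116 L 0.0006 w 0.030 z90 0.1013
-0.10 n93 L 0.0000 w 0.029 z90 0.1013
-0.08 n58 L 0.0002 w 0.016 z90 0.0945
-0.06 n48 L -0.0000 w 0.016 z90 0.0955
-0.04 n17 L -0.0129 w 0.014 z90 0.1095
head 0.01 L 0.0180 w 0.035
head 0.04 L 0.0170 w 0.038
head 0.07 L 0.0045 w 0.065
head 0.10 L 0.0003 w 0.070
head 0.13 L -0.0002 w 0.070
S range -0.9390755685375869 -0.024316470140299994
t 16.52 grasp [0.4878 0.1895 0.0848] w 0.0146 F [-0.7  0.2 -2. ] q [ 0.2   0.61  1.98 -0.27  0.32  0.57]
(array([0.48799701, 0.19047144, 0.085     ]), 83, 15) -> [ 0.022 -0.007 -0.005] [-0.003  0.001 -0.   ]
```

View pics/c4.png

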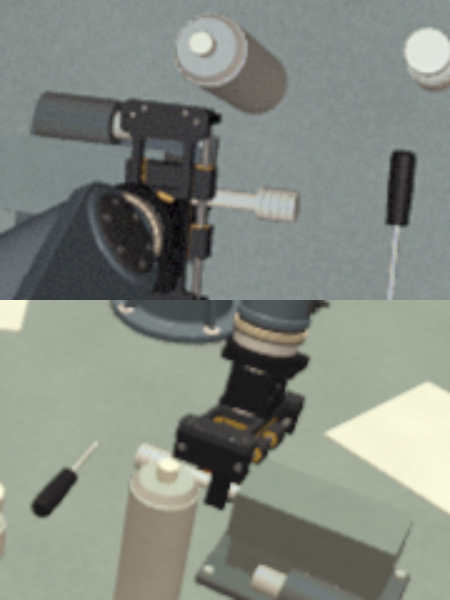

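The arbor is about 94 mm in, at view (230,200), and the gripper clears the can. Letting go.

Call:
move_arm(
  commands=[
    [[0, 0, 0, 0, 0, 0], [0, 0, 0, 0, 0, 0], [0, 0, 0, 0, 0, 0], [0, 0, 0, 0, 0, 0], [0, 0, 0, 0, 0, 0], [0, 0, 0, 0, 0, 0]],
  ],
  claw=-0.4,
)

```text
time: 17.38
position: [0.4462, 0.1949, 0.2433]
tool_rot: [0.743, 0.657, 0.086, 0.097]
ft_force: [-0.5, -0.1, 0.0]
grip_width: 0.0597
grip_force: 0.0
```

Call:
move_arm(
  commands=[
    [[-0.3, 0, 0, 0, 0, 0], [-0.7, 0, 0, 0, 0, 0], [-1.2, 0, 0, 0, 0, 0], [-1.6, 0, 0, 0, 0, 0], [-1.95, 0, 0, 0, 0, 0], [-2.15, 0, 0, 0, 0, 0], [-2.15, 0, 0, 0, 0, 0], [-2.15, 0, 0, 0, 0, 0]],
  ],
)

```text
time: 18.38
position: [0.4357, 0.1097, 0.2434]
tool_rot: [0.743, 0.657, 0.086, 0.097]
ft_force: [1.0, -0.6, -0.6]
grip_width: 0.0611
grip_force: 0.0
```

```bash
python3 chk.py
python3 - <<'E'
from h import *
from rig import camera
c=camera("top");s=camera("scene");P=cloud(s)
np.set_printoptions(precision=4,suppress=True)
d=bore(1,0)-bore(0,0);n=bore(0,0,1)-bore(0,0);S=(P-bore(0,0))@d;L=(P-bore(0,0))@n;Z=P[...,2]
for a in np.arange(-.14,-.0,.02):
    w=(S>a)&(S<a+.02)&(abs(L)<.022)&(Z>.06)&(Z<.112)
    if w.sum()>8: print("scene %.2f n%d L %.4f z90 %.4f"%(a,w.sum(),L[w].mean(),np.percentile(Z[w],90)))
cv2.imwrite("pics/c5.png",np.vstack([cv2.resize(c["pixels"][150:270,80:260],(450,300)),cv2.resize(s["pixels"][160:280,300:480],(450,300))]))
E
```

```text
s -0.1097 L 0.0001 z 0.0849 euler [-1.488e+01 -2.000e-02  1.000e-02]
-0.12 n30 L 0.0008 w 0.028 z90 0.0926
-0.10 n26 L 0.0096 w 0.010 z90 0.0928
-0.06 n22 L 0.0017 w 0.012 z90 0.0907
-0.04 n56 L 0.0003 w 0.016 z90 0.0909
-0.02 n87 L 0.0001 w 0.043 z90 0.0954
0.00 n92 L 0.0001 w 0.044 z90 0.1086
head 0.01 L -0.0000 w 0.070
head 0.04 L 0.0002 w 0.070
head 0.07 L -0.0001 w 0.070
head 0.10 L -0.0000 w 0.070
head 0.13 L -0.0001 w 0.070
S range -0.940190396593605 -0.005855891203188582
scene -0.12 n17 L 0.0012 z90 0.0937
scene -0.06 n33 L 0.0032 z90 0.0887
scene -0.04 n44 L 0.0044 z90 0.0891
scene -0.02 n22 L 0.0045 z90 0.0896
```

View pics/c5.png

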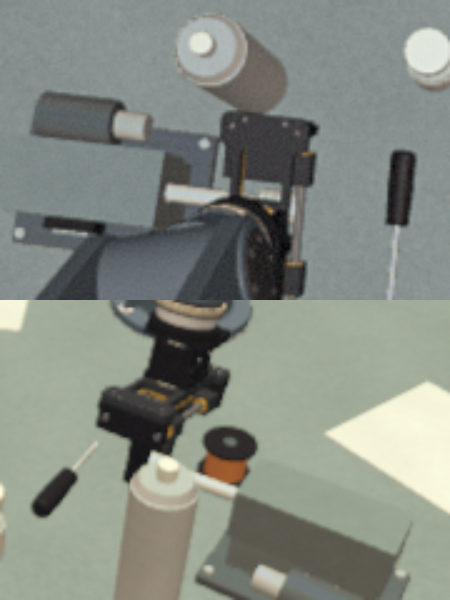

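It is let go and droops about 7 mm at the knob, still held in the bore at view (165,190). I'll match the droop, grip the knob, level it and push.

Run:
```python
from h import *
to((bore(-.109,.078),83,15,3))
```

```text
t 18.52 grasp [0.4775 0.1047 0.0849] w 0.0607 F [ 1.   0.3 -1. ] q [ 0.01  0.59  2.08 -0.15  0.22  0.27]
(array([0.47751624, 0.10511247, 0.078     ]), 83, 15, 3) -> [-0.199 -0.055  0.172] [-0.002  0.051  0.014]
```

Call:
move_arm(
  commands=[
    [[-0.1, -0.03, 0.09, 0, 0.025, 0.007], [-0.2, -0.055, 0.172, 0, 0.051, 0.014], [-0.2, -0.055, 0.172, 0, 0.051, 0.014], [-0.2, -0.055, 0.172, 0, 0.051, 0.014]],
  ],
)

```text
time: 19.02
position: [0.4344, 0.1019, 0.2362]
tool_rot: [0.745, 0.654, 0.105, 0.08]
ft_force: [-0.4, 0.5, 0.5]
grip_width: 0.0607
grip_force: 0.0
```

Call:
move_arm(
  commands=[
    [[0, 0, 0, 0, 0, 0], [0, 0, 0, 0, 0, 0], [0, 0, 0, 0, 0, 0], [0, 0, 0, 0, 0, 0], [0, 0, 0, 0, 0, 0], [0, 0, 0, 0, 0, 0]],
  ],
  claw=1,
  squeeze=40,
)

```text
time: 19.77
position: [0.4343, 0.1016, 0.2362]
tool_rot: [0.745, 0.654, 0.105, 0.08]
ft_force: [0.9, 1.6, -0.4]
grip_width: 0.0288
grip_force: 40.0
```

Run:
```python
from h import *
inbore();to((bore(-.109,.0845),83,15))
```

```text
s -0.1094 L -0.0003 z 0.0779 euler [-14.87   3.     0.04]
t 19.77 grasp [0.4771 0.1047 0.0779] w 0.0288 F [ 0.9  1.6 -0.4] q [-0.03  0.6   2.09  0.15  0.18 -0.04]
(array([0.47751624, 0.10511247, 0.0845    ]), 83, 15) -> [ 0.226  0.04  -0.152] [-0.002 -0.05  -0.014]
```

Call:
move_arm(
  commands=[
    [[0.1, 0.02, -0.07, 0, -0.025, -0.007], [0.22, 0.04, -0.152, 0, -0.05, -0.014], [0.22, 0.04, -0.152, 0, -0.05, -0.014], [0.22, 0.04, -0.152, 0, -0.05, -0.014]],
  ],
)

```text
time: 20.27
position: [0.4352, 0.11, 0.2427]
tool_rot: [0.743, 0.657, 0.086, 0.096]
ft_force: [0.3, 0.4, -1.7]
grip_width: 0.0294
grip_force: 40.0
```

```bash
python3 chk.py
python3 - <<'E'
from h import *
to((bore(-.023),83,15))
E
```

```text
s -0.1092 L -0.0006 z 0.0842 euler [-1.483e+01  5.000e-02  1.000e-02]
-0.12 n15 L -0.0103 w 0.020 z90 0.0990
-0.06 n20 L 0.0010 w 0.010 z90 0.0937
-0.04 n55 L -0.0001 w 0.016 z90 0.0929
-0.02 n84 L -0.0008 w 0.042 z90 0.0954
0.00 n91 L 0.0001 w 0.044 z90 0.1083
head 0.01 L 0.0001 w 0.070
head 0.04 L -0.0000 w 0.070
head 0.07 L -0.0001 w 0.070
head 0.10 L 0.0000 w 0.070
head 0.13 L -0.0002 w 0.070
S range -0.9415134743306591 -0.005043449002104016
t 20.32 grasp [0.4768 0.1049 0.0841] w 0.0295 F [-0.5  0.4 -1.8] q [ 0.01  0.59  2.08 -0.15  0.22  0.27]
(array([0.48799701, 0.19047144, 0.085     ]), 83, 15) -> [ 2.159  0.007 -0.015] [-0.003 -0.001 -0.001]
```

Call:
move_arm(
  commands=[
    [[0.1, 0.01, -0.04, 0, 0, 0], [0.3, 0.01, -0.04, 0, 0, 0], [0.5, 0.01, -0.04, 0, 0, 0], [0.7, 0.01, -0.04, 0, 0, 0], [0.9, 0.01, -0.04, 0, 0, 0], [1.1, 0.01, -0.04, 0, 0, 0], [1.3, 0.01, -0.04, 0, 0, 0], [1.5, 0.01, -0.04, 0, 0, 0], [1.7, 0.01, -0.04, 0, 0, 0], [1.8, 0.01, -0.04, 0, 0, 0], [1.8, 0.01, -0.04, 0, 0, 0]],
  ],
)

```text
time: 21.7
position: [0.4441, 0.1818, 0.2446]
tool_rot: [0.743, 0.657, 0.086, 0.097]
ft_force: [-0.5, -1.0, -1.5]
grip_width: 0.0288
grip_force: 40.0
```

```bash
python3 chk.py; python3 -c "
from h import *
print(state()[0]['q'],state()[0]['ft_force'])"
```

```text
s -0.0368 L -0.0004 z 0.0861 euler [-14.87   0.03  -0.03]
-0.06 n28 L -0.0094 w 0.024 z90 0.1031
head 0.01 L 0.0172 w 0.036
head 0.04 L 0.0076 w 0.059
head 0.07 L 0.0007 w 0.069
head 0.10 L 0.0001 w 0.069
head 0.13 L -0.0001 w 0.070
S range -0.9424439964232519 -0.038278583492502676
[ 0.17440197  0.60423602  1.99481781 -0.2522996   0.30281462  0.52843952] [ 0.07183651  0.68178862 -2.26863944]
```

Call:
move_arm(
  commands=[
    [[0.1, 0, 0.02, 0, 0, 0], [0.18, 0, 0.02, 0, 0, 0], [0.24, 0, 0.02, 0, 0, 0], [0.29, 0, 0.02, 0, 0, 0], [0.32, 0, 0.02, 0, 0, 0], [0.34, 0, 0.02, 0, 0, 0], [0.34, 0, 0.02, 0, 0, 0]],
  ],
)

```text
time: 22.62
position: [0.446, 0.1943, 0.2438]
tool_rot: [0.743, 0.657, 0.085, 0.097]
ft_force: [-0.5, -5.3, -1.3]
grip_width: 0.0286
grip_force: 40.0
```

Call:
move_arm(
  commands=[
    [[0.02, 0, 0, 0, 0, 0], [0.04, 0, 0, 0, 0, 0], [0.04, 0, 0, 0, 0, 0]],
  ],
)

```text
time: 23.0
position: [0.4463, 0.1948, 0.2438]
tool_rot: [0.743, 0.657, 0.084, 0.097]
ft_force: [0.5, -13.3, -0.0]
grip_width: 0.0293
grip_force: 40.0
```

```bash
python3 -c "
from h import *
inbore();print(state()[0]['ft_force'])"
```

```text
s -0.0243 L -0.0002 z 0.0852 euler [-14.73  -0.17   0.06]
[ 5.10961785e-01 -1.32949323e+01 -1.07719861e-02]
```

Call:
move_arm(
  commands=[
    [[0.03, 0, 0, 0, 0, 0], [0.06, 0, 0, 0, 0, 0], [0.06, 0, 0, 0, 0, 0], [0.06, 0, 0, 0, 0, 0]],
  ],
)

```text
time: 23.5
position: [0.4466, 0.1955, 0.2439]
tool_rot: [0.743, 0.657, 0.082, 0.097]
ft_force: [3.2, -23.5, 1.4]
grip_width: 0.0291
grip_force: 40.0
```

```bash
python3 -c "
from h import *
inbore();print(state()[0]['ft_force'])"
```

```text
s -0.0241 L -0.0003 z 0.0852 euler [-14.6   -0.36   0.1 ]
[  3.19442038 -23.46875089   1.36490011]
```

Call:
move_arm(
  commands=[
    [[-0.04, 0, 0, 0, 0, 0], [-0.07, 0, 0, 0, 0, 0], [-0.07, 0, 0, 0, 0, 0]],
  ],
)

```text
time: 23.88
position: [0.4462, 0.1947, 0.2438]
tool_rot: [0.743, 0.657, 0.084, 0.097]
ft_force: [1.5, -10.0, -1.0]
grip_width: 0.0293
grip_force: 40.0
```

Call:
move_arm(
  commands=[
    [[0, 0, 0, 0, 0, 0], [0, 0, 0, 0, 0, 0], [0, 0, 0, 0, 0, 0], [0, 0, 0, 0, 0, 0], [0, 0, 0, 0, 0, 0]],
  ],
  claw=-0.4,
)

```text
time: 24.5
position: [0.4461, 0.1963, 0.2438]
tool_rot: [0.743, 0.657, 0.086, 0.097]
ft_force: [1.0, -0.1, 0.1]
grip_width: 0.0599
grip_force: 0.0
```

Call:
move_arm(
  commands=[
    [[0, 0, -0.3, 0, 0, 0], [0, 0, -0.9, 0, 0, 0], [0, 0, -1.6, 0, 0, 0], [0, 0, -2.5, 0, 0, 0], [-0.5, 0, -3.5, 0, 0, 0], [-1.5, 0, -4, 0, 0, 0], [-3, 0, -4, 0, 0, 0], [-4.5, 0, -4, 0, 0, 0], [-6, 0, -4, 0, 0, 0], [-7, 0, -4, 0, 0, 0], [-7, 0, -4, 0, 0, 0]],
  ],
)

```text
time: 25.88
position: [0.3711, -0.0791, 0.3991]
tool_rot: [0.744, 0.655, 0.086, 0.098]
ft_force: [0.1, -0.1, 0.9]
grip_width: 0.0609
grip_force: 0.0
```

```bash
python3 chk.py
python3 - <<'E'
from h import *
from rig import camera
c=camera("top");s=camera("scene")
cv2.imwrite("pics/c6.png",np.hstack([c["pixels"][:,40:440],s["pixels"][:,130:530]]))
P=cloud(c);d=bore(1,0)-bore(0,0);n=bore(0,0,1)-bore(0,0);S=(P-bore(0,0))@d;L=(P-bore(0,0))@n;Z=P[...,2]
w=(abs(L)<.02)&(Z>.07)&(Z<.105)&(S>-.06)&(S<-.003); print("knob",S[w].min(),S[w].max(),w.sum())
w=(abs(L)<.012)&(Z>.07)&(Z<.105)&(S>.162)&(S<.2); print("tip",S[w].max() if w.any() else None)
E
```

```text
s -0.3051 L -0.0408 z 0.2407 euler [-1.499e+01 -1.000e-02  3.400e-01]
-0.04 n122 L 0.0002 w 0.030 z90 0.0997
-0.02 n127 L -0.0011 w 0.042 z90 0.1009
0.00 n61 L 0.0000 w 0.044 z90 0.1087
head 0.01 L -0.0000 w 0.070
head 0.04 L 0.0001 w 0.070
head 0.07 L -0.0002 w 0.070
head 0.10 L 0.0002 w 0.070
head 0.13 L -0.0003 w 0.070
S range -0.9425116525910455 -0.0050870916509792394
knob -0.03732168797348358 -0.003293934985471137 217
tip 0.18011054689149453
```

View pics/c6.png

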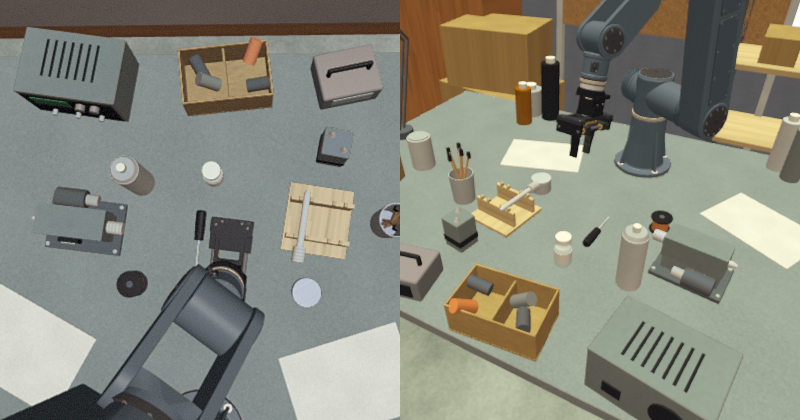

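The knob sits against the headstock at view (108,228) and its tip stands out 20 mm at the back. The jar is upright at (211,172), the short arbor is still in the rack, and the bystanders are where they were.

```bash
python3 -c "
from rig import *
print(hand_in())"
```

```text
the job is handed in; nothing more can be done
None
```

The job is done and handed in: the jar stands upright clear of the bore line. The long arbor was let go about halfway in (about 94 mm), regripped by its knob and pushed home against the headstock. The short arbor is still in the rack, nothing else looked disturbed in the last pictures, and it took about 26 s of the 69 s allowed.

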